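# Pack the lug plates in the transit tray and shut the keeper

### The arm

A 6-joint arm with a two-finger parallel gripper is mounted at the origin on the work surface. World frame = base frame: x ahead of the robot, y to its left, z up, the work surface at z = 0. Lengths are in mm, angles in rad, forces in N, time in s.
With the tool pointing down it reaches from about 350 to 775 mm from the base axis. Payload 7.3 kg.
Tool frame: the origin (TCP) lies between the finger pads; the fingertips stand 25 mm ahead of it and the grasp point (between the pads) lies 6 mm ahead of it; z points along the fingers, y is the line along which they close (so a half turn about z gives the same grasp; the last joint's range is limited). The gripper opens to 92 mm and grips with 3 to 60 N. Pads are 19 mm wide; open, the fingers measure 130 mm over their backs; the gripper's body (75 mm by 190 mm) begins 47 mm behind the grasp point.
Start: joints at [-1.347, 0.342, 1.524, -0, 1.275, -0.146], TCP at [189.773, -489.519, 251.741] pointing down, gripper open.
Joint ranges: [-2.53, 2.53], [-0.77, 2.02], [0.04, 2.7], [-1, 4.14], [0.28, 2.66], [-3.11, 3.11]. Speed limits (rad/s): [2.57, 2.57, 3.14, 3.14, 3.14, 3.14].

### API

Orientations are given as [roll, pitch, yaw] about the fixed x, y, z axes, in that order (R = Rz(yaw) Ry(pitch) Rx(roll)).
In Python, from plant import bot gives the robot as it stands.
- The arm moves only by the tool play_rows, never from a script. Its argument "commands" is a list of rows, each an object of numbers: "x", "y", "z": the shift along the tool's x, y, z in m; "twist": the turn about the tool's z in degrees. In form: [{"x": .., "y": .., "z": .., "twist": ..}, ...]. A call has exactly 8 rows; each row is the pose to reach, as a shift and turn from the pose commanded when the call began, along the tool's axes at that moment; what a row does not reach only later rows make up. A row lasts 1/10 s, in which the tool goes at most 50 mm and 8.59 degrees, less where a joint would pass 70% of its speed; a pose out of reach is approached as far as the arm can. A call with a gripper value outside its range is refused whole. "jaw" is the closure, from 0 (fully open) to 1 (shut), set as the call begins (left out, the last holds). The fingers move at their own pace and stop on an object; the grip force is fixed at half the most. Time passes only in rows, so rows that repeat a pose let the fingers close, or fill a call up. It gives the time, the measured TCP pose, the force, the opening and the grip force at its end, in the units of the state.
- bot.get_obs(): the state, without advancing time (a new reading comes with each control period).
- bot.capture(name): name is "side" or "top" or "wrist"; returns a dict with "pixels" (420x560x3 uint8, red, green, blue), "fx", "fy", "cx", "cy" (pixels), "eye" and "rotation" of the camera in the world. Camera axes: x right, y down, z forward; pixel columns grow to the right and rows downward; lengths in mm; the calibration is good to about 2 mm. A picture is of the moment at which its call begins. There is no depth.
- bot.close_job(): hands the job in; it is judged then, once.
The state is a dict: "time": time; "joint_positions": joint angles; "dq": joint speeds; "tau": joint torques, N m; "tool_pos": TCP position; "tcp_rot": TCP orientation; "contact_force": force on the tool from outside, world axes, zero at the start; "moment": the same for the moment, N m; "grip_width": finger opening in mm; "finger_force": force on a finger pad.
Only numpy, scipy, OpenCV 4.12 (cv2) and the standard library are available. Lean on these libraries where they do the work, as an engineer would, in place of code of your own. Each camera call takes 0.05 s, during which the arm holds its last target. There are 200 camera calls.

### The job

Pack the three aluminium lug plates flat on the floor of the grey tray so that together they fill it: lay the straight plate first and slide it fully home under the lip at the end of the tray, then turn the L-shaped and the stepped plate so that they interlock in the space left. Then push the sliding keeper fully home over the plates' edge. Set the plates down, do not drop them, and leave the tin, the pen pot and the book alone.

Things in the scene. Friction and masses are not known exactly. Their poses are not given: they have to be found in the camera images.
- tray_floor (a point): Grey steel tray, fixed to the desk; place and yaw vary. This point is the centre of its inner floor, 4 mm above the desk; x along the tray, y across, z up. Inside: 194 mm along x (-97 to 97), 139 mm across y (-69.5 to 69.5). Walls 5 mm thick, 10 mm above the floor (14 mm at the +x end, which has the lip). The keeper lies outside the +y wall.
- tray_lip (a point): Middle of the free edge, at the top face, of the lip at the tray's +x end, 85 mm to tray +x; axes as the tray's. The lip is a dark steel strip that runs the tray's full width and overhangs the floor by 12 mm (tray x 85 to 97); its underside is 11 mm and its top 14 mm above the floor.
- keeper_tab (a point): Upright steel tab of the keeper, 28 mm along x, 12 mm thick along y, top 48 mm above the tray's floor; this point is its middle, 32 mm above the floor. Axes as the tray's; tray x -27.5 mm. It stands on a flat blade 77 mm wide, 11.5 to 15.5 mm above the floor, that reaches 36.5 mm to -y and 20 mm to +y of it.
- keeper (a joint): Keeper travel in m: 0 withdrawn (tab at tray y 120 mm, blade clear of the tray), 0.030 fully home (tab at y 90, blade 16 mm over the inside). It slides to tray -y with 2 N friction, stays where left, starts nearly withdrawn. Its bed spans tray x -77.5 to 22.5, y 74.5 to 155, top 10.5 mm above the floor, side rails 18 mm.
- bar_lug (a point): Straight aluminium plate, 8 mm thick, 0.18 kg, 50 mm along x, 130 mm along y, same when turned half round. Upright lug 28 mm along x, 12 mm thick along y, top 48 mm above the underside; this point is the lug's centre line, 24 mm above the underside; z up. The lug is at its centre. Home under the lip its x lies along the tray's x and this point about 69 mm to the tray's +x.
- ell_lug (a point): L-shaped aluminium plate, 8 mm thick, 0.21 kg. Upright lug 28 mm along x, 12 mm thick along y, top 48 mm above the underside; this point is the lug's centre line, 24 mm above the underside; z up. Outline from this point: a strip x -75 to 55, y -25 to 15 mm, and a foot x 15 to 55, y 15 to 60 mm.
- step_lug (a point): Stepped aluminium plate, 8 mm thick, 0.26 kg. Upright lug 28 mm along x, 12 mm thick along y, top 48 mm above the underside; this point is the lug's centre line, 24 mm above the underside; z up. Outline from this point: a strip x -75 to 55, y -38 to 2 mm, and a block x -30 to 55, y 2 to 47 mm. Half turned beside the L plate, its missing corner takes the L's foot; the two make a 130 x 130 mm square if pushed tight, with about 9 mm of play to share in the tray.
- tin: Paper-labelled tin, 72 mm across, 100 mm tall; origin under its centre. Leave alone.
- penpot: White pot, 80 mm across, 95 mm tall, with pens up to 140 mm; origin under its centre. Leave alone.
- book: Thick blue-covered catalogue lying flat, 114 x 184 x 22 mm; origin under its centre. Leave alone.

How it is judged (in metres and radians):
On the way, in this order (a step that is already met when the one before it is completed fails the run):
1. the straight plate lies flat in the tray, slid home under the lip (x of bar_lug in the frame of tray_floor between 0.063 and 0.075 m and y of bar_lug in the frame of tray_floor between -0.0695 and 0.0695 m and z of bar_lug in the frame of tray_floor between 0.02 and 0.0265 m and angle between bar_lug's own z axis and vertical below 0.035 rad and angle between the x axis of bar_lug and the x axis of tray_floor, either way round below 0.08 rad), for 0.2 s.
2. all three plates lie flat on the tray's floor (all of step 1 and x of ell_lug in the frame of tray_floor between -0.097 and 0.097 m and y of ell_lug in the frame of tray_floor between -0.0695 and 0.0695 m and z of ell_lug in the frame of tray_floor between 0.02 and 0.0265 m and angle between each of ell_lug, step_lug's own z axis and vertical below 0.035 rad and x of step_lug in the frame of tray_floor between -0.097 and 0.097 m and y of step_lug in the frame of tray_floor between -0.0695 and 0.0695 m and z of step_lug in the frame of tray_floor between 0.02 and 0.0265 m), for 0.2 s.
3. the keeper is home over the plates (value of joint keeper above 0.026 m), for 0.2 s.
At the end, for the whole second after the job is handed in: All three plates lie flat on the tray's floor inside its walls (within 2.5 mm of the floor, tilt under 2 degrees) and at rest; the straight plate's centre is 63 to 75 mm to the tray's +x, square within 4.6 degrees, so under the lip; the keeper is past 26 of its 30 mm (all of step 2 and value of joint keeper above 0.026 m and linear speed of each of bar, ell, step below 0.02 m/s); the robot touches nothing.
It fails at once if a bystander (tin, pen pot, book) is moved by more than 30 mm or knocked over (distance of any of tin, penpot, book from where it was at the start of the episode above 0.03 m or angle between any of tin, penpot, book's own z axis and vertical above 0.3 rad).
It fails at once if a plate is dropped or thrown (faster than 0.6 m/s out of the fingers) ((linear speed of bar above 0.6 m/s and contact force between the fingers and bar below 0.1 N) or (linear speed of ell above 0.6 m/s and contact force between the fingers and ell below 0.1 N) or (linear speed of step above 0.6 m/s and contact force between the fingers and step below 0.1 N)).
It also fails if it takes over 72 s, if anything falls off the work surface, if the arm or the gripper's body presses on something with over 40 N, if the wrist force passes 120 N, or if a joint passes its speed limit or range.

## Working session

There is one attempt and no reset: what is moved stays moved. The work goes in short steps, Python scripts to look and compute and a tool call to move; the robot and the scene stay as the last step left them, time stands still between calls to the robot, and variables do not carry over. Pictures are saved under pics/ and viewed, at most 10 in all, crops included, and the job is handed in when it is done.

Besides the shell and the picture viewer there is one more tool, called after ">>>" as a command line: name --argument value ..., lists and objects as JSON in quotes. play_rows: Moves the arm, as the interface text tells. Its arguments: {"type":"object","properties":{"commands":{"type":"array"},"jaw":{"type":"number"}},"required":["commands"]}

```bash
mkdir -p pics; ls; python3 - <<'E'
from plant import bot
import cv2,json
print(bot.get_obs())
for n in ("top","side"):
    c=bot.capture(n); cv2.imwrite(f"pics/{n}0.png",c["pixels"][:,:,::-1])
    print(n,{k:(v.tolist() if hasattr(v,'tolist') else v) for k,v in c.items() if k!="pixels"})
E
```

```text
pics
{'time': 0.0, 'joint_positions': array([-1.34699130e+00,  3.42758484e-01,  1.52503408e+00, -8.66838160e-06,
        1.27535869e+00, -1.45981524e-01]), 'dq': array([ 0.00134415,  0.00047023,  0.00157759, -0.00153659,  0.00113277,
        0.00142359]), 'tau': array([-1.18080094e-03, -4.31246817e+01, -2.44216669e+01,  7.16469996e-02,
        5.60376188e-02, -1.21713188e-04]), 'tool_pos': array([ 189.68932029, -489.14229729,  251.02040333]), 'tcp_rot': array([-3.14004942e+00, -2.18518913e-04,  3.69788913e-01]), 'contact_force': array([ 0.52780701, -0.40529126, -0.43126256]), 'moment': array([ 0.02737087, -0.02484535,  0.05690336]), 'finger_force': 0.0, 'grip_width': 91.62287553930067}
top {'fx': 474.1499941042508, 'fy': 474.1499941042508, 'cx': 284.9673623159843, 'cy': 203.1063474520563, 'eye': [387.79366840016843, 97.42251082117137, 1262.363802082787], 'rotation': [-2.9952122970432966, -0.030039868741930986, -1.5478920226820665]}
side {'fx': 409.8422832537361, 'fy': 409.8422832537361, 'cx': 280.21341909686106, 'cy': 207.51382779630117, 'eye': [303.7594244957152, 867.7199558030966, 760.0212275182317], 'rotation': [-2.2675683262254944, 0.011028779585741999, -2.8441064912189438]}
```

View pics/top0.png

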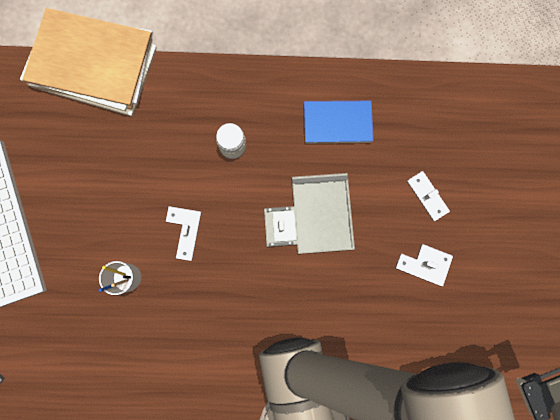

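View pics/side0.png

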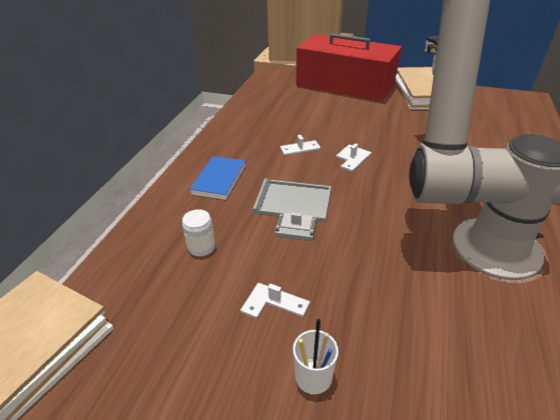

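The top view shows the tray centred near (322,213), with its lip at the far end (world +x) and the keeper at (281,226) on the world +y side. The ell is at (185,235), the bar at (429,196) and the step at (428,265). The side view agrees.

```bash
cat > h.py <<'E'
from plant import bot
import cv2, numpy as np
from scipy.spatial.transform import Rotation as R
def cam(n):
    c=bot.capture(n); c["R"]=R.from_euler('xyz',c["rotation"]).as_matrix() if np.size(c["rotation"])==3 else np.array(c["rotation"]); return c
def ray(c,uv,z):
    uv=np.atleast_2d(np.asarray(uv,float)); d=np.c_[(uv[:,0]-c["cx"])/c["fx"],(uv[:,1]-c["cy"])/c["fy"],np.ones(len(uv))]@c["R"].T
    e=np.array(c["eye"]); return (e+d*((z-e[2])/d[:,2])[:,None])[:,:2]
def proj(c,P):
    q=(np.atleast_2d(P)-np.array(c["eye"]))@c["R"]; return np.c_[q[:,0]/q[:,2]*c["fx"]+c["cx"],q[:,1]/q[:,2]*c["fy"]+c["cy"]]
def white(c,lo=170):
    h=cv2.cvtColor(c["pixels"],cv2.COLOR_RGB2HSV); return ((h[...,1]<40)&(h[...,2]>lo)).astype(np.uint8)
def box(c,cnt,z):
    """min rect of a contour on plane z: centre, long-side yaw, sides, missing-corner (world)"""
    p=ray(c,cnt.reshape(-1,2),z).astype(np.float32); r=cv2.minAreaRect(p); b=cv2.boxPoints(r)
    d=[np.min(np.linalg.norm(p-q,axis=1)) for q in b]; return r,b,d
def wrap(a): return (a+np.pi)%(2*np.pi)-np.pi
E
python3 - <<'E'
from h import *
c=cam("top"); m=white(c,200)
cs,_=cv2.findContours(m,cv2.RETR_EXTERNAL,cv2.CHAIN_APPROX_NONE)
for k in cs:
    a=cv2.contourArea(k)
    if a<300 or a>6000: continue
    r,b,d=box(c,k,8); i=int(np.argmax(d))
    q=b[i]; n1,n2=b[(i+1)%4],b[(i-1)%4]
    l=n1 if np.linalg.norm(n1-q)>np.linalg.norm(n2-q) else n2
    print(k.reshape(-1,2).mean(0).round(),a,np.round(r[0],1),np.round(r[1],1),"d",np.round(d,1),"yaw x",np.degrees(np.arctan2(*(l-q)[::-1])).round(1), "missing",q.round())
w=cam("wrist"); print(w["eye"],w["rotation"],w["fx"]); 
z=cv2.resize(c["pixels"][160:270,250:370],None,fx=5,fy=5,interpolation=cv2.INTER_CUBIC)
cv2.imwrite("pics/tray.png",z[:,:,::-1])
E
```

```text
[425. 264.] 1246.0 [ 427.1 -308.7] [131.2  85.9] d [ 2.7  2.  45.2  2.1] yaw x -110.0 missing [ 490. -262.]
[184. 230.] 967.5 [486.6 340. ] [ 86.3 130.7] d [ 2.5  1.9  2.6 46. ] yaw x -8.0 missing [428. 392.]
[310. 221.] 4274.5 [538.    2.5] [184.2 227. ] d [30.2  1.1 10.7 61.7] yaw x -83.9 missing [617. 125.]
[428. 196.] 845.5 [ 606.1 -324.9] [130.9  54.3] d [2.4 5.  5.2 2.6] yaw x -146.7 missing [ 676. -312.]
[ 11. 230.] 3332.0 [507.5 754.7] [424.1 105.6] d [  0.4  25.8 101.7   0. ] yaw x -173.8 missing [724. 725.]
[229. 136.] 487.5 [755.7 219.3] [70.3 68. ] d [14.  15.5 15.8 13.7] yaw x -177.9 missing [792. 187.]
[ 259.06434892 -461.18045805  384.70905703] [ 2.85894954e+00  1.31969033e-03 -1.20084573e+00] 290.1063506591115
```

View pics/tray.png

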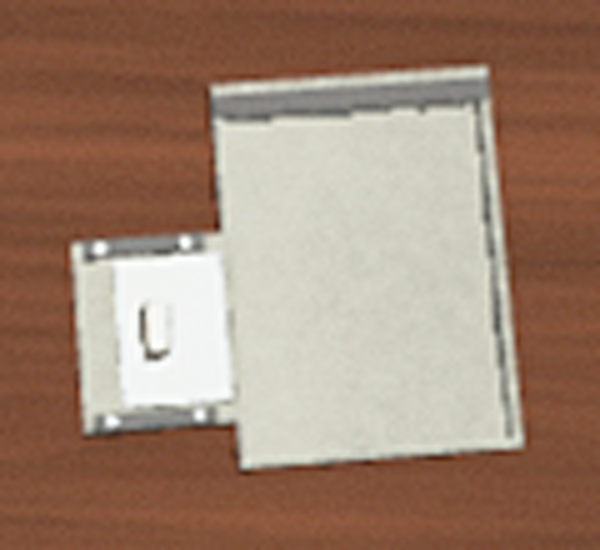

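The tray crop shows outer corners at about (210,85), (489,67), (523,448) and (241,468). The lip is the dark band at the top and the keeper tab is at (155,330).

```bash
cat >> h.py <<'E'
def go(x,y,z,yaw):
    """deltas in tool frame (m,deg) from measured pose to world mm / deg"""
    o=bot.get_obs(); Rm=R.from_euler('xyz',o["tcp_rot"]).as_matrix()
    d=Rm.T@(np.array([x,y,z])-o["tool_pos"])/1000
    tw=-(yaw-np.degrees(o["tcp_rot"][2])); tw=(tw+180)%360-180
    print("go x %.4f y %.4f z %.4f twist %.2f | t %.1f"%(*d,tw,o["time"]))
E
python3 - <<'E'
from h import *
c=cam("top")
P=np.array([[210,85],[489,67],[523,448],[241,468]])/5+[250,160]-.4
w=np.array([ray(c,p,z)[0] for p,z in zip(P,[10,18,14,0])]); print(w.round(1))
print([np.linalg.norm(w[i]-w[(i+1)%4]).round(1) for i in range(4)])
ctr=w.mean(0); ex=(w[0]+w[1]-w[2]-w[3])/2; ey=(w[0]+w[3]-w[1]-w[2])/2
print("tray",ctr, np.degrees(np.arctan2(ex[1],ex[0])), np.degrees(np.arctan2(-ey[0],ey[1])))
go(606,-325,170,-56.7)
E
```

```text
[[ 646.    47.8]
 [ 658.6 -101.8]
 [ 454.9 -121.2]
 [ 441.4   26.6]]
[np.float64(150.2), np.float64(204.6), np.float64(148.5), np.float64(205.7)]
tray [550.23261196 -37.15091581] 5.674110775653979 5.00939264347278
go x 0.4475 y -0.0027 z 0.0815 twist 77.89 | t 0.2
```

>>> play_rows --commands '[{"x": 0.02, "y": 0, "z": 0, "twist": 4}, {"x": 0.06, "y": 0, "z": 0.01, "twist": 12}, {"x": 0.1, "y": 0, "z": 0.02, "twist": 20}, {"x": 0.145, "y": 0, "z": 0.03, "twist": 28}, {"x": 0.19, "y": 0, "z": 0.04, "twist": 36}, {"x": 0.235, "y": 0, "z": 0.05, "twist": 44}, {"x": 0.28, "y": -0.001, "z": 0.06, "twist": 52}, {"x": 0.325, "y": -0.002, "z": 0.07, "twist": 60}]' --jaw 0

```text
time: 1.05
tool_pos: [493.7, -369.2, 181.2]
tcp_rot: [3.141, 0.0, -0.683]
contact_force: [-0.2, -0.5, 0.5]
grip_width: 91.9
finger_force: 0.0
```

```bash
python3 -c "
from h import *
go(606,-325,170,-56.7)"
```

```text
go x 0.0592 y -0.1052 z 0.0112 twist 17.56 | t 1.1
```

>>> play_rows --commands '[{"x": 0.015, "y": -0.026, "z": 0.003, "twist": 4.5}, {"x": 0.03, "y": -0.053, "z": 0.006, "twist": 9}, {"x": 0.045, "y": -0.08, "z": 0.009, "twist": 13}, {"x": 0.055, "y": -0.098, "z": 0.011, "twist": 16.5}, {"x": 0.059, "y": -0.105, "z": 0.011, "twist": 17.5}, {"x": 0.059, "y": -0.105, "z": 0.011, "twist": 17.5}, {"x": 0.059, "y": -0.105, "z": 0.011, "twist": 17.5}, {"x": 0.059, "y": -0.105, "z": 0.011, "twist": 17.5}]'

```text
time: 1.85
tool_pos: [602.9, -326.2, 171.0]
tcp_rot: [3.141, -0.0, -0.983]
contact_force: [-0.5, -0.1, -0.4]
grip_width: 91.8
finger_force: 0.0
```

```bash
python3 - <<'E'
from h import *
c=cam("wrist"); cv2.imwrite("pics/w1.png",c["pixels"][:,:,::-1])
m=white(c,200); cs,_=cv2.findContours(m,cv2.RETR_EXTERNAL,cv2.CHAIN_APPROX_NONE)
for k in cs:
    if cv2.contourArea(k)<800: continue
    r,b,d=box(c,k,8); print(k.reshape(-1,2).mean(0),np.round(r[0],1),np.round(r[1],1),r[2],np.round(d,1)); print(b.round(1).tolist())
print(bot.get_obs()["tool_pos"],proj(c,[606,-325,48]))
E
```

```text
[273.55528256 201.66093366] [ 605.5 -323. ] [130.4  51. ] 33.65411376953125 [2.6 1.3 0.9 2.5]
[[537.0999755859375, -337.8999938964844], [565.4000244140625, -380.29998779296875], [673.9000244140625, -308.1000061035156], [645.7000122070312, -265.6000061035156]]
[ 602.97521031 -326.16872555  171.09929172] [[273.84499031 209.6343444 ]]
```

View pics/w1.png

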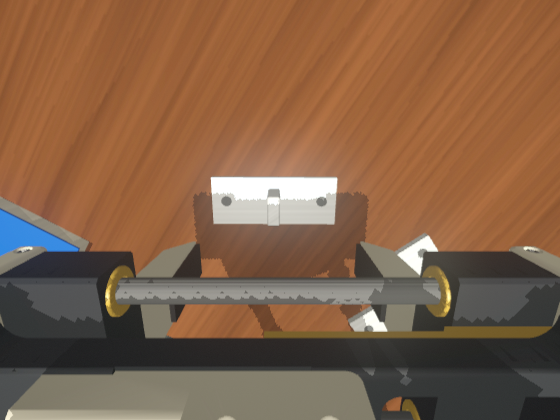

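The wrist view shows the bar as a clean white rectangle centred at (273,201), with its lug upright at (273,207). It is well placed for a grasp.

```bash
python3 -c "
from h import *
go(605.5,-323,41,-56.35)"
```

```text
go x -0.0013 y -0.0039 z 0.1301 twist -0.00 | t 1.9
```

>>> play_rows --commands '[{"x": -0.001, "y": -0.004, "z": 0.01, "twist": 0}, {"x": -0.001, "y": -0.004, "z": 0.04, "twist": 0}, {"x": -0.001, "y": -0.004, "z": 0.075, "twist": 0}, {"x": -0.001, "y": -0.004, "z": 0.105, "twist": 0}, {"x": -0.001, "y": -0.004, "z": 0.123, "twist": 0}, {"x": -0.001, "y": -0.004, "z": 0.13, "twist": 0}, {"x": -0.001, "y": -0.004, "z": 0.13, "twist": 0}, {"x": -0.001, "y": -0.004, "z": 0.13, "twist": 0}]'

```text
time: 2.7
tool_pos: [607.2, -322.8, 41.8]
tcp_rot: [-3.141, -0.002, -0.983]
contact_force: [-0.2, 0.6, -0.9]
grip_width: 91.5
finger_force: 0.0
```

>>> play_rows --commands '[{"x": 0, "y": 0, "z": 0, "twist": 0}, {"x": 0, "y": 0, "z": 0, "twist": 0}, {"x": 0, "y": 0, "z": 0, "twist": 0}, {"x": 0, "y": 0, "z": 0, "twist": 0}, {"x": 0, "y": 0, "z": 0, "twist": 0}, {"x": 0, "y": 0, "z": 0, "twist": 0}, {"x": 0, "y": 0, "z": 0, "twist": 0}, {"x": 0, "y": 0, "z": 0, "twist": 0}]' --jaw 1

```text
time: 3.5
tool_pos: [606.6, -322.3, 40.7]
tcp_rot: [3.142, 0.0, -0.983]
contact_force: [-1.0, 0.6, -0.3]
grip_width: 32.7
finger_force: 0.0
```

>>> play_rows --commands '[{"x": 0, "y": 0, "z": 0, "twist": 0}, {"x": 0, "y": 0, "z": 0, "twist": 0}, {"x": 0, "y": 0, "z": 0, "twist": 0}, {"x": 0, "y": 0, "z": 0, "twist": 0}, {"x": 0, "y": 0, "z": 0, "twist": 0}, {"x": 0, "y": 0, "z": -0.01, "twist": 0}, {"x": 0, "y": 0, "z": -0.03, "twist": 0}, {"x": 0, "y": 0, "z": -0.06, "twist": 0}]' --jaw 1

```text
time: 4.3
tool_pos: [605.6, -321.6, 99.8]
tcp_rot: [3.14, 0.004, -0.983]
contact_force: [0.5, 0.7, -2.0]
grip_width: 11.9
finger_force: 30.0
```

```bash
python3 -c "
from h import *
import math
T=np.array([550.2,-37.2]);a=math.radians(5.35)
p=T+55*np.array([math.cos(a),math.sin(a)]);print(p,bot.get_obs()['grip_width'])
go(*p,130,5.35)"
```

```text
[604.96040408 -32.07182828] 11.932264052201074
go x -0.2414 y -0.1600 z -0.0295 twist -61.66 | t 4.3
```

>>> play_rows --commands '[{"x": -0.01, "y": -0.001, "z": -0.02, "twist": -2}, {"x": -0.03, "y": -0.002, "z": -0.045, "twist": -6}, {"x": -0.055, "y": -0.004, "z": -0.07, "twist": -11}, {"x": -0.085, "y": -0.006, "z": -0.095, "twist": -16}, {"x": -0.115, "y": -0.009, "z": -0.12, "twist": -22}, {"x": -0.145, "y": -0.011, "z": -0.14, "twist": -28}, {"x": -0.175, "y": -0.013, "z": -0.155, "twist": -34}, {"x": -0.205, "y": -0.015, "z": -0.17, "twist": -40}]'

```text
time: 5.1
tool_pos: [504.6, -142.2, 272.1]
tcp_rot: [3.142, -0.001, -0.28]
contact_force: [0.7, 0.2, -1.5]
grip_width: 11.8
finger_force: 30.0
```

```bash
python3 -c "
from h import *
go(450,-45,300,5.35)"
```

```text
go x -0.0793 y -0.0783 z -0.0279 twist -21.41 | t 5.1
```

>>> play_rows --commands '[{"x": -0.02, "y": -0.02, "z": -0.007, "twist": -5}, {"x": -0.038, "y": -0.038, "z": -0.014, "twist": -10}, {"x": -0.055, "y": -0.055, "z": -0.02, "twist": -15}, {"x": -0.068, "y": -0.068, "z": -0.025, "twist": -19}, {"x": -0.076, "y": -0.075, "z": -0.028, "twist": -21}, {"x": -0.079, "y": -0.078, "z": -0.028, "twist": -21.4}, {"x": -0.079, "y": -0.078, "z": -0.028, "twist": -21.4}, {"x": -0.079, "y": -0.078, "z": -0.028, "twist": -21.4}]'

```text
time: 5.9
tool_pos: [451.8, -46.9, 298.5]
tcp_rot: [3.141, 0.0, 0.087]
contact_force: [0.2, 0.5, -1.8]
grip_width: 11.8
finger_force: 30.0
```

```bash
python3 - <<'E'
from h import *
print(bot.get_obs()["tool_pos"])
c=cam("wrist"); cv2.imwrite("pics/w2.png",c["pixels"][:,:,::-1])
import pickle; pickle.dump(c,open("w2.pkl","wb"))
cv2.imwrite("pics/w2z.png",cv2.resize(c["pixels"][0:280,100:460],None,fx=2.1,fy=2.1,interpolation=cv2.INTER_CUBIC)[:,:,::-1])
E
```

```text
[451.75360512 -46.87271747 298.47921208]
```

View pics/w2z.png

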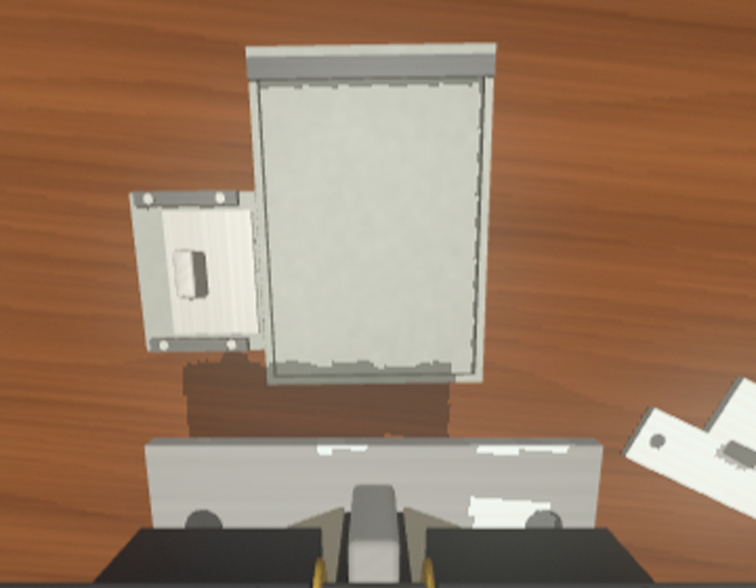

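The tray is fully visible. Its rim corners in the crop are (247,47), (495,43), (482,382) and (267,383), and the lip's free edge is at about y=80. The held bar's top front edge runs from (147,446) to (601,446).

```bash
python3 - <<'E'
from h import *
import pickle; c=pickle.load(open("w2.pkl","rb"))
f=lambda p: (np.array(p,float)+.5)/2.1-.5+[100,0]
P=[(247,47),(495,43),(482,382),(267,383)]
w=np.array([ray(c,f(p),z)[0] for p,z in zip(P,[18,18,14,14])]); print(w.round(1),[np.linalg.norm(w[i]-w[(i+1)%4]).round(1) for i in range(4)])
ctr=w.mean(0); ex=(w[0]+w[1]-w[2]-w[3])/2; ey=(w[0]+w[3]-w[1]-w[2])/2
print("tray",ctr, np.degrees(np.arctan2(ex[1],ex[0])), np.degrees(np.arctan2(-ey[0],ey[1])))
a=np.radians(5.1);Rt=np.array([[np.cos(a),-np.sin(a)],[np.sin(a),np.cos(a)]])
for p in [(249,80),(494,77)]: print("lip edge tray",Rt.T@(ray(c,f(p),18)[0]-ctr))
print("tab",Rt.T@(ray(c,f((186,272)),52)[0]-ctr))
o=bot.get_obs();t=o["tool_pos"];y=o["tcp_rot"][2];Ry=np.array([[np.cos(y),-np.sin(y)],[np.sin(y),np.cos(y)]])
for p in [(147,446),(601,446)]: print("bar",Ry.T@(ray(c,f(p),t[2]-33)[0]-t[:2]))
E
```

```text
[[ 644.2   46.6]
 [ 659.2 -100.1]
 [ 455.8 -121.1]
 [ 442.    27.5]] [np.float64(147.4), np.float64(204.5), np.float64(149.2), np.float64(203.1)]
tray [550.29682194 -36.78151234] 5.647454406391963 5.560360054051723
lip edge tray [83.50943934 74.5173122 ]
lip edge tray [ 84.92738572 -73.11265442]
tab [-27.57139524 112.16574751]
bar [25.37498496 65.75525563]
bar [ 25.3949584 -63.6635658]
```

```bash
cat >> h.py <<'E'
T0=np.array([550.3,-37.0]); TY=5.6
_a=np.radians(TY); RT=np.array([[np.cos(_a),-np.sin(_a)],[np.sin(_a),np.cos(_a)]])
def tg(x,y,z,yaw=0): go(*(T0+RT@np.array([x,y])),z,TY+yaw)
def tp():
    o=bot.get_obs(); print("tray-frame TCP",(RT.T@(o["tool_pos"][:2]-T0)).round(2),o["tool_pos"][2].round(1),"yaw",(np.degrees(o["tcp_rot"][2])-TY).round(2),o["contact_force"].round(1),o["grip_width"].round(1))
E
python3 -c "
from h import *
tg(54.5,-1,75)"
```

```text
go x 0.1537 y -0.0009 z 0.2233 twist -0.59 | t 6.0
```

>>> play_rows --commands '[{"x": 0.015, "y": 0, "z": 0.015, "twist": 0}, {"x": 0.04, "y": 0, "z": 0.045, "twist": -0.3}, {"x": 0.07, "y": 0, "z": 0.085, "twist": -0.6}, {"x": 0.1, "y": -0.001, "z": 0.125, "twist": -0.6}, {"x": 0.13, "y": -0.001, "z": 0.165, "twist": -0.6}, {"x": 0.147, "y": -0.001, "z": 0.197, "twist": -0.6}, {"x": 0.153, "y": -0.001, "z": 0.215, "twist": -0.6}, {"x": 0.154, "y": -0.001, "z": 0.223, "twist": -0.6}]'

```text
time: 6.75
tool_pos: [604.3, -32.1, 72.3]
tcp_rot: [-3.141, 0.004, 0.098]
contact_force: [-0.2, -0.2, -1.5]
grip_width: 11.9
finger_force: 30.0
```

```bash
python3 -c "
from h import *
tp();tg(54.5,-1,45)"
```

```text
Traceback (most recent call last):
  File "h.py", line 28, in tp
    o=bot.get_obs(); print("tray-frame TCP",(RT.T@(o["tool_pos"][:2]-T0)).round(2),o["tool_pos"][2].round(1),"yaw",(np.degrees(o["tcp_rot"][2])-TY).round(2),o["contact_force"].round(1),o["grip_width"].round(1))
                                                                                                                                                                                         ^^^^^^^^^^^^^^^^^^^^^
AttributeError: 'float' object has no attribute 'round'
```

>>> play_rows --commands '[{"x": 0, "y": 0, "z": 0.005, "twist": 0}, {"x": 0, "y": 0, "z": 0.012, "twist": 0}, {"x": 0, "y": 0, "z": 0.019, "twist": 0}, {"x": 0, "y": 0, "z": 0.024, "twist": 0}, {"x": 0, "y": 0, "z": 0.026, "twist": 0}, {"x": 0, "y": 0, "z": 0.027, "twist": 0}, {"x": 0, "y": 0, "z": 0.028, "twist": 0}, {"x": 0, "y": 0, "z": 0.028, "twist": 0}]'

```text
time: 7.55
tool_pos: [604.9, -31.7, 47.9]
tcp_rot: [3.141, -0.0, 0.099]
contact_force: [0.5, 0.8, -2.5]
grip_width: 11.7
finger_force: 30.0
```

```bash
sed -i 's/,o\["grip_width"\].round(1)/,o["grip_width"]/' h.py; python3 -c "
from h import *
tp();tg(69,-1,44.7)"
```

```text
tray-frame TCP [54.85 -0.09] 47.9 yaw 0.09 [ 0.5  0.8 -2.5] 11.678414397507957
go x 0.0141 y 0.0009 z 0.0032 twist 0.09 | t 7.5
```

>>> play_rows --commands '[{"x": 0, "y": 0.001, "z": 0.001, "twist": 0}, {"x": 0, "y": 0.001, "z": 0.002, "twist": 0}, {"x": 0, "y": 0.001, "z": 0.003, "twist": 0}, {"x": 0, "y": 0.001, "z": 0.0033, "twist": 0}, {"x": 0, "y": 0.001, "z": 0.0033, "twist": 0}, {"x": 0, "y": 0.001, "z": 0.0033, "twist": 0}, {"x": 0, "y": 0.001, "z": 0.0033, "twist": 0}, {"x": 0, "y": 0.001, "z": 0.0033, "twist": 0}]'

```text
time: 8.35
tool_pos: [605.0, -32.8, 44.7]
tcp_rot: [3.141, -0.0, 0.099]
contact_force: [-1.0, -1.1, 3.3]
grip_width: 11.7
finger_force: 30.0
```

```bash
python3 -c "
from h import *
tp();tg(69,-1,44.5)"
```

```text
tray-frame TCP [54.88 -1.13] 44.7 yaw 0.09 [-1.  -1.1  3.3] 11.660598396424081
go x 0.0141 y -0.0001 z 0.0002 twist 0.09 | t 8.3
```

>>> play_rows --commands '[{"x": 0.002, "y": 0, "z": 0, "twist": 0}, {"x": 0.005, "y": 0, "z": 0, "twist": 0}, {"x": 0.008, "y": 0, "z": 0, "twist": 0}, {"x": 0.011, "y": 0, "z": 0, "twist": 0}, {"x": 0.013, "y": 0, "z": 0, "twist": 0}, {"x": 0.015, "y": 0, "z": 0, "twist": 0}, {"x": 0.015, "y": 0, "z": 0, "twist": 0}, {"x": 0.015, "y": 0, "z": 0, "twist": 0}]'

```text
time: 9.15
tool_pos: [619.2, -31.2, 44.7]
tcp_rot: [-3.142, 0.002, 0.099]
contact_force: [-4.6, -1.7, 5.5]
grip_width: 11.9
finger_force: 30.0
```

```bash
python3 -c "
from h import *
tp()"
```

```text
tray-frame TCP [69.09 -0.97] 44.7 yaw 0.09 [-4.6 -1.7  5.5] 11.862001884639731
```

>>> play_rows --commands '[{"x": 0, "y": 0, "z": 0, "twist": 0}, {"x": 0, "y": 0, "z": 0, "twist": 0}, {"x": 0, "y": 0, "z": 0, "twist": 0}, {"x": 0, "y": 0, "z": 0, "twist": 0}, {"x": 0, "y": 0, "z": -0.01, "twist": 0}, {"x": 0, "y": 0, "z": -0.04, "twist": 0}, {"x": 0, "y": 0, "z": -0.08, "twist": 0}, {"x": 0, "y": 0, "z": -0.12, "twist": 0}]' --jaw 0.5

```text
time: 9.95
tool_pos: [619.6, -31.1, 166.2]
tcp_rot: [-3.142, 0.0, 0.099]
contact_force: [0.1, 0.6, -0.4]
grip_width: 46.0
finger_force: 0.0
```

```bash
python3 -c "
from h import *
tp();go(490,322,190,-8)"
```

```text
tray-frame TCP [69.53 -0.94] 166.2 yaw 0.09 [ 0.1  0.6 -0.4] 45.95049670548908
go x -0.0940 y -0.3643 z -0.0238 twist 13.69 | t 9.9
```

>>> play_rows --commands '[{"x": -0.01, "y": -0.045, "z": -0.003, "twist": 2}, {"x": -0.022, "y": -0.09, "z": -0.006, "twist": 4}, {"x": -0.034, "y": -0.137, "z": -0.01, "twist": 6}, {"x": -0.046, "y": -0.184, "z": -0.014, "twist": 8}, {"x": -0.058, "y": -0.231, "z": -0.018, "twist": 10}, {"x": -0.07, "y": -0.278, "z": -0.022, "twist": 12}, {"x": -0.082, "y": -0.322, "z": -0.024, "twist": 13.7}, {"x": -0.094, "y": -0.364, "z": -0.024, "twist": 13.7}]'

```text
time: 10.75
tool_pos: [489.5, 323.7, 189.8]
tcp_rot: [-3.141, -0.002, -0.14]
contact_force: [0.2, -0.6, 0.2]
grip_width: 45.9
finger_force: 0.0
```

>>> play_rows --commands '[{"x": 0, "y": 0, "z": 0, "twist": 0}, {"x": 0, "y": 0, "z": 0, "twist": 0}, {"x": 0, "y": 0, "z": 0, "twist": 0}, {"x": 0, "y": 0, "z": 0, "twist": 0}, {"x": 0, "y": 0, "z": 0, "twist": 0}, {"x": 0, "y": 0, "z": 0, "twist": 0}, {"x": 0, "y": 0, "z": 0, "twist": 0}, {"x": 0, "y": 0, "z": 0, "twist": 0}]'

```text
time: 11.55
tool_pos: [490.3, 321.5, 188.4]
tcp_rot: [3.141, 0.0, -0.14]
contact_force: [0.4, 0.8, -0.1]
grip_width: 46.0
finger_force: 0.0
```

```bash
cat >> h.py <<'E'
def plate(off,near):
    """wrist look at ell/step: lug world pos & plate x yaw; off = lug in box frame"""
    c=cam("wrist"); m=white(c,200); cs,_=cv2.findContours(m,cv2.RETR_EXTERNAL,cv2.CHAIN_APPROX_NONE)
    for k in cs:
        if cv2.contourArea(k)<800: continue
        r,b,d=box(c,k,8)
        if np.linalg.norm(np.array(r[0])-near)>80: continue
        i=int(np.argmax(d)); q=b[i]; n=[b[(i+1)%4],b[(i-1)%4]]; l=max(n,key=lambda v:np.linalg.norm(v-q))
        a=np.arctan2(*(l-q)[::-1]); Ra=np.array([[np.cos(a),-np.sin(a)],[np.sin(a),np.cos(a)]])
        p=np.array(r[0])+Ra@np.array(off); bb=k.reshape(-1,2)
        print("box",np.round(r[0],1),np.round(r[1],1),np.round(d,1),"px",bb.min(0),bb.max(0),"LUG",p.round(1),"yaw",np.degrees(a).round(2)); return c,p,np.degrees(a)
E
python3 - <<'E'
from h import *
tp(); c,p,a=plate((10,-17.5),(486,340)); cv2.imwrite("pics/w3.png",c["pixels"][:,:,::-1]); go(*p,41,a)
E
```

```text
tray-frame TCP [-24.69 362.6 ] 188.4 yaw -13.64 [ 0.4  0.8 -0.1] 45.976457125966384
box [486.8 340. ] [ 85.7 129.7] [ 2.2  1.   1.1 46.3] px [221 142] [302 255] LUG [494.3 321.3] yaw -8.04
go x 0.0040 y -0.0003 z 0.1474 twist 0.01 | t 11.6
```

View pics/w3.png

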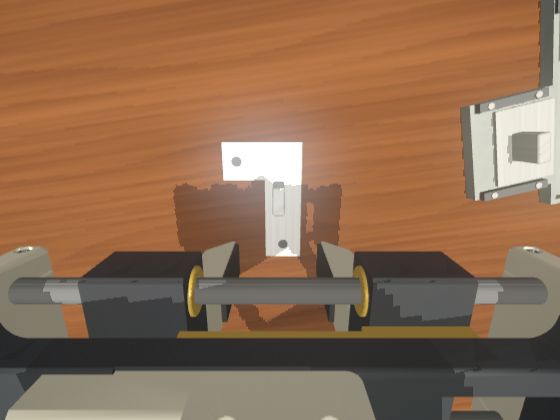

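The view shows the whole ell, with its foot to the left at (262,160) and its lug at (278,200). It matches the measured pose, so I'll descend and grip.

>>> play_rows --commands '[{"x": 0.004, "y": 0, "z": 0.015, "twist": 0}, {"x": 0.004, "y": 0, "z": 0.05, "twist": 0}, {"x": 0.004, "y": 0, "z": 0.09, "twist": 0}, {"x": 0.004, "y": 0, "z": 0.122, "twist": 0}, {"x": 0.004, "y": 0, "z": 0.14, "twist": 0}, {"x": 0.004, "y": 0, "z": 0.147, "twist": 0}, {"x": 0.004, "y": 0, "z": 0.147, "twist": 0}, {"x": 0.004, "y": 0, "z": 0.147, "twist": 0}]'

```text
time: 12.4
tool_pos: [494.9, 321.5, 42.5]
tcp_rot: [-3.141, -0.002, -0.14]
contact_force: [-0.0, 0.7, 0.9]
grip_width: 46.1
finger_force: 0.0
```

>>> play_rows --commands '[{"x": 0, "y": 0, "z": 0, "twist": 0}, {"x": 0, "y": 0, "z": 0, "twist": 0}, {"x": 0, "y": 0, "z": 0, "twist": 0}, {"x": 0, "y": 0, "z": 0, "twist": 0}, {"x": 0, "y": 0, "z": 0, "twist": 0}, {"x": 0, "y": 0, "z": 0, "twist": 0}, {"x": 0, "y": 0, "z": -0.01, "twist": 0}, {"x": 0, "y": 0, "z": -0.03, "twist": 0}]' --jaw 1

```text
time: 13.2
tool_pos: [492.9, 320.5, 70.3]
tcp_rot: [3.139, 0.004, -0.14]
contact_force: [0.6, -0.1, -2.9]
grip_width: 11.9
finger_force: 30.0
```

```bash
python3 -c "
from h import *
tp();tg(-16.5,-40,100)"
```

```text
tray-frame TCP [-22.22 361.42] 70.3 yaw -13.62 [ 0.6 -0.1 -2.9] 11.881922623595951
go x 0.1000 y 0.3889 z -0.0292 twist -13.62 | t 13.2
```

>>> play_rows --commands '[{"x": 0.003, "y": 0.012, "z": -0.025, "twist": -1}, {"x": 0.01, "y": 0.04, "z": -0.04, "twist": -2}, {"x": 0.02, "y": 0.075, "z": -0.04, "twist": -4}, {"x": 0.03, "y": 0.115, "z": -0.04, "twist": -6}, {"x": 0.04, "y": 0.155, "z": -0.04, "twist": -8}, {"x": 0.05, "y": 0.195, "z": -0.04, "twist": -10}, {"x": 0.06, "y": 0.235, "z": -0.04, "twist": -12}, {"x": 0.07, "y": 0.275, "z": -0.04, "twist": -13.6}]'

```text
time: 14.0
tool_pos: [525.0, 37.5, 111.8]
tcp_rot: [-3.142, -0.0, 0.099]
contact_force: [1.0, -1.0, -2.2]
grip_width: 11.6
finger_force: 30.0
```

```bash
python3 -c "
from h import *
tp();tg(-16.5,-40,100)"
```

```text
tray-frame TCP [-17.87  76.6 ] 111.8 yaw 0.07 [ 1.  -1.  -2.2] 11.622472958296434
go x 0.0012 y 0.1166 z 0.0118 twist 0.07 | t 14.0
```

>>> play_rows --commands '[{"x": 0.0, "y": 0.035, "z": 0, "twist": 0}, {"x": 0.001, "y": 0.065, "z": 0, "twist": 0}, {"x": 0.001, "y": 0.09, "z": 0.005, "twist": 0}, {"x": 0.001, "y": 0.107, "z": 0.015, "twist": 0}, {"x": 0.001, "y": 0.114, "z": 0.025, "twist": 0}, {"x": 0.001, "y": 0.115, "z": 0.035, "twist": 0}, {"x": 0.001, "y": 0.115, "z": 0.045, "twist": 0}, {"x": 0.001, "y": 0.115, "z": 0.045, "twist": 0}]'

```text
time: 14.8
tool_pos: [536.1, -73.9, 64.5]
tcp_rot: [-3.14, 0.004, 0.099]
contact_force: [0.2, 1.0, -2.3]
grip_width: 12.1
finger_force: 30.0
```

```bash
python3 -c "
from h import *
tp();tg(-16.5,-40,45.5)"
```

```text
tray-frame TCP [-17.71 -35.37] 64.5 yaw 0.06 [ 0.2  1.  -2.3] 12.083171728173088
go x 0.0013 y 0.0047 z 0.0190 twist 0.06 | t 14.8
```

>>> play_rows --commands '[{"x": 0.001, "y": 0.003, "z": 0.0, "twist": 0}, {"x": 0.001, "y": 0.0045, "z": 0.005, "twist": 0}, {"x": 0.001, "y": 0.0045, "z": 0.01, "twist": 0}, {"x": 0.001, "y": 0.0045, "z": 0.014, "twist": 0}, {"x": 0.001, "y": 0.0045, "z": 0.016, "twist": 0}, {"x": 0.001, "y": 0.0045, "z": 0.017, "twist": 0}, {"x": 0.001, "y": 0.0045, "z": 0.018, "twist": 0}, {"x": 0.001, "y": 0.0045, "z": 0.018, "twist": 0}]'

```text
time: 15.6
tool_pos: [538.8, -79.7, 48.4]
tcp_rot: [3.141, -0.0, 0.098]
contact_force: [-0.3, 0.2, -2.7]
grip_width: 11.9
finger_force: 30.0
```

```bash
python3 -c "
from h import *
tp();tg(-16.5,-40,45.5)"
```

```text
tray-frame TCP [-15.6  -41.38] 48.4 yaw -0.01 [-0.3  0.2 -2.7] 11.886712993414084
go x -0.0009 y -0.0014 z 0.0029 twist -0.01 | t 15.6
```

>>> play_rows --commands '[{"x": -0.001, "y": -0.001, "z": 0.001, "twist": 0}, {"x": -0.001, "y": -0.001, "z": 0.002, "twist": 0}, {"x": -0.001, "y": -0.001, "z": 0.003, "twist": 0}, {"x": -0.001, "y": -0.001, "z": 0.0035, "twist": 0}, {"x": -0.001, "y": -0.001, "z": 0.0035, "twist": 0}, {"x": -0.001, "y": -0.001, "z": 0.0035, "twist": 0}, {"x": -0.001, "y": -0.001, "z": 0.0035, "twist": 0}, {"x": -0.001, "y": -0.001, "z": 0.0035, "twist": 0}]'

```text
time: 16.4
tool_pos: [537.7, -78.8, 45.6]
tcp_rot: [3.141, -0.0, 0.098]
contact_force: [-2.5, 0.8, 6.3]
grip_width: 11.3
finger_force: 30.0
```

```bash
python3 -c "
from h import *
tp()"
```

```text
tray-frame TCP [-16.62 -40.34] 45.6 yaw -0.01 [-2.5  0.8  6.3] 11.313970368702648
```

>>> play_rows --commands '[{"x": 0, "y": 0, "z": 0, "twist": 0}, {"x": 0, "y": 0, "z": 0, "twist": 0}, {"x": 0, "y": 0, "z": 0, "twist": 0}, {"x": 0, "y": 0, "z": -0.005, "twist": 0}, {"x": 0, "y": 0, "z": -0.025, "twist": 0}, {"x": 0, "y": 0, "z": -0.055, "twist": 0}, {"x": 0, "y": 0, "z": -0.09, "twist": 0}, {"x": 0, "y": 0, "z": -0.13, "twist": 0}]' --jaw 0.68

```text
time: 17.2
tool_pos: [537.1, -78.7, 175.8]
tcp_rot: [-3.141, 0.002, 0.097]
contact_force: [0.3, -0.1, -0.5]
grip_width: 29.4
finger_force: 0.0
```

```bash
python3 -c "
from h import *
tp();go(419.5,-315,190,70)"
```

```text
tray-frame TCP [-17.18 -40.19] 175.8 yaw -0.02 [ 0.3 -0.1 -0.5] 29.373066862347205
go x -0.1401 y 0.2238 z -0.0141 twist -64.42 | t 17.2
```

>>> play_rows --commands '[{"x": -0.018, "y": 0.028, "z": -0.003, "twist": -8}, {"x": -0.036, "y": 0.056, "z": -0.006, "twist": -16}, {"x": -0.054, "y": 0.085, "z": -0.009, "twist": -24}, {"x": -0.072, "y": 0.115, "z": -0.012, "twist": -32}, {"x": -0.09, "y": 0.145, "z": -0.014, "twist": -40}, {"x": -0.108, "y": 0.175, "z": -0.014, "twist": -48}, {"x": -0.126, "y": 0.203, "z": -0.014, "twist": -56.4}, {"x": -0.14, "y": 0.224, "z": -0.014, "twist": -64.4}]' --jaw 0.5

```text
time: 18.0
tool_pos: [419.2, -317.1, 189.3]
tcp_rot: [3.141, 0.001, 1.226]
contact_force: [0.4, -0.2, -0.1]
grip_width: 45.7
finger_force: 0.0
```

>>> play_rows --commands '[{"x": 0, "y": 0, "z": 0, "twist": 0}, {"x": 0, "y": 0, "z": 0, "twist": 0}, {"x": 0, "y": 0, "z": 0, "twist": 0}, {"x": 0, "y": 0, "z": 0, "twist": 0}, {"x": 0, "y": 0, "z": 0, "twist": 0}, {"x": 0, "y": 0, "z": 0, "twist": 0}, {"x": 0, "y": 0, "z": 0, "twist": 0}, {"x": 0, "y": 0, "z": 0, "twist": 0}]'

```text
time: 18.8
tool_pos: [420.2, -315.2, 188.9]
tcp_rot: [3.142, 0.0, 1.222]
contact_force: [-0.9, 0.3, -0.0]
grip_width: 45.9
finger_force: 0.0
```

```bash
python3 - <<'E'
from h import *
tp(); c,p,a=plate((10,-4.5),(427,-308)); cv2.imwrite("pics/w4.png",c["pixels"][:,:,::-1]); go(*p,41,a+180)
E
```

```text
tray-frame TCP [-156.58 -264.23] 188.9 yaw 64.39 [-0.9  0.3 -0. ] 45.882187924500194
box [ 427.3 -309.3] [129.4  85.4] [ 0.   2.9 45.   0.8] px [243 130] [321 245] LUG [ 419.6 -317.2] yaw -110.0
go x -0.0019 y 0.0001 z 0.1479 twist -0.01 | t 18.9
```

View pics/w4.png

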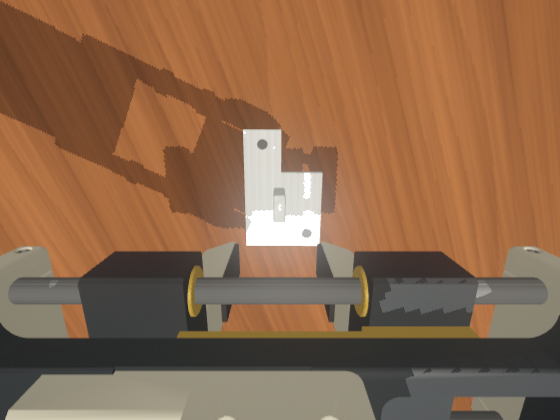

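The whole step plate is visible, with its lug at (280,205) and its missing corner at upper right. This agrees with the measured pose.

>>> play_rows --commands '[{"x": -0.002, "y": 0, "z": 0.015, "twist": 0}, {"x": -0.002, "y": 0, "z": 0.05, "twist": 0}, {"x": -0.002, "y": 0, "z": 0.09, "twist": 0}, {"x": -0.002, "y": 0, "z": 0.122, "twist": 0}, {"x": -0.002, "y": 0, "z": 0.14, "twist": 0}, {"x": -0.002, "y": 0, "z": 0.1475, "twist": 0}, {"x": -0.002, "y": 0, "z": 0.1475, "twist": 0}, {"x": -0.002, "y": 0, "z": 0.1475, "twist": 0}]'

```text
time: 19.65
tool_pos: [420.0, -317.8, 42.3]
tcp_rot: [3.14, 0.001, 1.221]
contact_force: [1.0, -0.2, 0.7]
grip_width: 45.9
finger_force: 0.0
```

>>> play_rows --commands '[{"x": 0, "y": 0, "z": 0, "twist": 0}, {"x": 0, "y": 0, "z": 0, "twist": 0}, {"x": 0, "y": 0, "z": 0, "twist": 0}, {"x": 0, "y": 0, "z": 0, "twist": 0}, {"x": 0, "y": 0, "z": 0, "twist": 0}, {"x": 0, "y": 0, "z": 0, "twist": 0}, {"x": 0, "y": 0, "z": -0.01, "twist": 0}, {"x": 0, "y": 0, "z": -0.03, "twist": 0}]' --jaw 1

```text
time: 20.45
tool_pos: [418.5, -316.3, 70.7]
tcp_rot: [-3.138, -0.002, 1.221]
contact_force: [-0.1, -0.2, -2.8]
grip_width: 11.7
finger_force: 30.0
```

```bash
python3 -c "
from h import *
tp();tg(-36.5,27,130)"
```

```text
tray-frame TCP [-158.45 -265.13] 70.7 yaw 64.38 [-0.1 -0.2 -2.8] 11.742899699763637
go x 0.3162 y -0.0166 z -0.0587 twist 64.38 | t 20.4
```

>>> play_rows --commands '[{"x": 0.008, "y": 0, "z": -0.02, "twist": 2}, {"x": 0.03, "y": -0.002, "z": -0.04, "twist": 7}, {"x": 0.06, "y": -0.004, "z": -0.055, "twist": 13}, {"x": 0.09, "y": -0.006, "z": -0.059, "twist": 19}, {"x": 0.12, "y": -0.008, "z": -0.059, "twist": 25}, {"x": 0.15, "y": -0.01, "z": -0.059, "twist": 31}, {"x": 0.18, "y": -0.012, "z": -0.059, "twist": 37}, {"x": 0.21, "y": -0.014, "z": -0.059, "twist": 43}]'

```text
time: 21.25
tool_pos: [478.1, -113.8, 130.8]
tcp_rot: [-3.141, 0.0, 0.467]
contact_force: [0.8, 0.5, -2.2]
grip_width: 12.0
finger_force: 30.0
```

```bash
python3 -c "
from h import *
tp();tg(-36.5,27,130)
c=cam('top');m=white(c,215);cv2.imwrite('pics/t2.png',cv2.resize(c['pixels'][160:270,250:370],None,fx=5,fy=5)[:,:,::-1])"
```

```text
tray-frame TCP [-79.36 -69.43] 130.8 yaw 21.14 [ 0.8  0.5 -2.2] 11.985829777169652
go x 0.0747 y -0.0745 z 0.0008 twist 21.14 | t 21.2
```

View pics/t2.png

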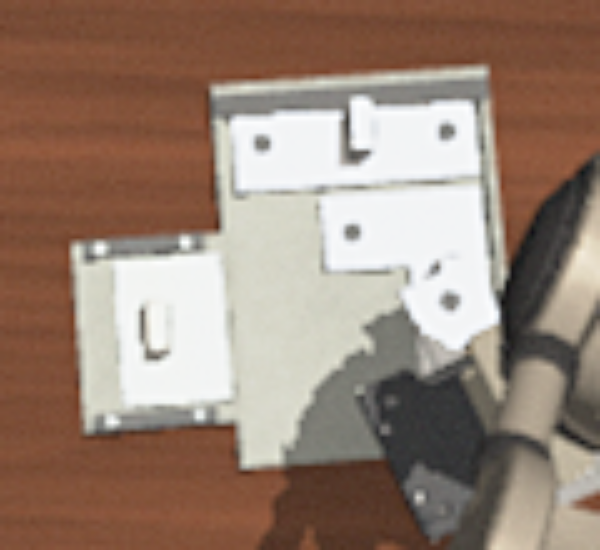

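The bar sits under the lip at the top, and the L lies flat with its foot edge at crop x≈322. The space for the step plate is free as planned.

>>> play_rows --commands '[{"x": 0.02, "y": -0.02, "z": 0, "twist": 5}, {"x": 0.038, "y": -0.038, "z": 0, "twist": 10}, {"x": 0.055, "y": -0.055, "z": 0, "twist": 15}, {"x": 0.068, "y": -0.068, "z": 0, "twist": 19}, {"x": 0.073, "y": -0.073, "z": 0.01, "twist": 21}, {"x": 0.074, "y": -0.074, "z": 0.03, "twist": 21.1}, {"x": 0.074, "y": -0.074, "z": 0.045, "twist": 21.1}, {"x": 0.074, "y": -0.074, "z": 0.055, "twist": 21.1}]'

```text
time: 22.1
tool_pos: [509.9, -15.5, 74.6]
tcp_rot: [-3.141, 0.002, 0.103]
contact_force: [0.3, -0.6, -2.4]
grip_width: 11.4
finger_force: 30.0
```

```bash
python3 -c "
from h import *
tp();tg(-36.5,27,48)"
```

```text
tray-frame TCP [-38.15  25.35] 74.6 yaw 0.33 [ 0.3 -0.6 -2.4] 11.439585077079338
go x 0.0017 y -0.0016 z 0.0266 twist 0.33 | t 22.1
```

>>> play_rows --commands '[{"x": 0.001, "y": -0.001, "z": 0.003, "twist": 0.3}, {"x": 0.001, "y": -0.0015, "z": 0.007, "twist": 0.3}, {"x": 0.001, "y": -0.0015, "z": 0.011, "twist": 0.3}, {"x": 0.001, "y": -0.0015, "z": 0.014, "twist": 0.3}, {"x": 0.001, "y": -0.0015, "z": 0.014, "twist": 0.3}, {"x": 0.001, "y": -0.0015, "z": 0.014, "twist": 0.3}, {"x": 0.001, "y": -0.0015, "z": 0.014, "twist": 0.3}, {"x": 0.001, "y": -0.0015, "z": 0.014, "twist": 0.3}]'

```text
time: 22.9
tool_pos: [511.5, -14.1, 61.6]
tcp_rot: [3.141, -0.0, 0.098]
contact_force: [-0.7, 0.2, -2.0]
grip_width: 11.6
finger_force: 30.0
```

```bash
python3 -c "
from h import *
tp();tg(-36.5,27,46)"
```

```text
tray-frame TCP [-36.33  26.61] 61.6 yaw -0.01 [-0.7  0.2 -2. ] 11.567219624915756
go x -0.0002 y -0.0004 z 0.0156 twist -0.01 | t 22.9
```

>>> play_rows --commands '[{"x": 0, "y": 0, "z": 0.003, "twist": 0}, {"x": 0, "y": 0, "z": 0.006, "twist": 0}, {"x": 0, "y": 0, "z": 0.009, "twist": 0}, {"x": 0, "y": 0, "z": 0.011, "twist": 0}, {"x": 0, "y": 0, "z": 0.013, "twist": 0}, {"x": 0, "y": 0, "z": 0.0145, "twist": 0}, {"x": 0, "y": 0, "z": 0.0155, "twist": 0}, {"x": 0, "y": 0, "z": 0.0155, "twist": 0}]'

```text
time: 23.7
tool_pos: [511.4, -14.1, 45.9]
tcp_rot: [3.141, -0.0, 0.097]
contact_force: [-0.4, -0.4, -1.9]
grip_width: 11.9
finger_force: 30.0
```

```bash
python3 -c "
from h import *
tp()"
```

```text
tray-frame TCP [-36.43  26.62] 45.9 yaw -0.01 [-0.4 -0.4 -1.9] 11.903226127939622
```

Just above the floor with no contact yet, so I'll go down about 1 mm more and then release.

>>> play_rows --commands '[{"x": 0, "y": 0, "z": 0.0005, "twist": 0}, {"x": 0, "y": 0, "z": 0.001, "twist": 0}, {"x": 0, "y": 0, "z": 0.0013, "twist": 0}, {"x": 0, "y": 0, "z": 0.0013, "twist": 0}, {"x": 0, "y": 0, "z": 0.0013, "twist": 0}, {"x": 0, "y": 0, "z": 0.0013, "twist": 0}, {"x": 0, "y": 0, "z": 0.0013, "twist": 0}, {"x": 0, "y": 0, "z": 0.0013, "twist": 0}]'

```text
time: 24.5
tool_pos: [511.5, -14.0, 45.7]
tcp_rot: [3.141, -0.001, 0.098]
contact_force: [-2.6, 0.8, 9.4]
grip_width: 11.9
finger_force: 30.0
```

>>> play_rows --commands '[{"x": 0, "y": 0, "z": 0, "twist": 0}, {"x": 0, "y": 0, "z": 0, "twist": 0}, {"x": 0, "y": 0, "z": 0, "twist": 0}, {"x": 0, "y": 0, "z": -0.005, "twist": 0}, {"x": 0, "y": 0, "z": -0.025, "twist": 0}, {"x": 0, "y": 0, "z": -0.055, "twist": 0}, {"x": 0, "y": 0, "z": -0.085, "twist": 0}, {"x": 0, "y": 0, "z": -0.095, "twist": 0}]' --jaw 0.68

```text
time: 25.3
tool_pos: [512.8, -14.2, 142.6]
tcp_rot: [3.14, -0.005, 0.098]
contact_force: [1.0, -0.7, -0.1]
grip_width: 28.9
finger_force: 0.0
```

```bash
python3 -c "
from h import *
tp();tg(-27.5,155,130)"
```

```text
tray-frame TCP [-35.05  26.31] 142.6 yaw -0.01 [ 1.  -0.7 -0.1] 28.857574122045406
go x 0.0075 y -0.1287 z 0.0124 twist -0.01 | t 25.3
```

>>> play_rows --commands '[{"x": -0.008, "y": 0.003, "z": -0.02, "twist": 0}, {"x": -0.018, "y": 0.007, "z": -0.045, "twist": 0}, {"x": -0.03, "y": 0.012, "z": -0.075, "twist": 0}, {"x": -0.042, "y": 0.016, "z": -0.105, "twist": 0}, {"x": -0.054, "y": 0.02, "z": -0.135, "twist": 0}, {"x": -0.062, "y": 0.024, "z": -0.152, "twist": 0}, {"x": -0.065, "y": 0.025, "z": -0.155, "twist": 0}, {"x": -0.065, "y": 0.025, "z": -0.155, "twist": 0}]'

```text
time: 26.1
tool_pos: [448.9, -45.3, 294.2]
tcp_rot: [-3.142, 0.0, 0.097]
contact_force: [-0.4, 0.4, -0.2]
grip_width: 29.4
finger_force: 0.0
```

```bash
python3 - <<'E'
from h import *
tp()
c=cam("wrist"); import pickle; pickle.dump(c,open("w5.pkl","wb"))
cv2.imwrite("pics/w5z.png",cv2.resize(c["pixels"][0:280,100:460],None,fx=2.1,fy=2.1,interpolation=cv2.INTER_CUBIC)[:,:,::-1])
tg(-27.5,114,110)
E
```

```text
tray-frame TCP [-101.72    1.66] 294.2 yaw -0.04 [-0.4  0.4 -0.2] 29.379343969655416
go x 0.0744 y -0.1121 z 0.1835 twist -0.03 | t 26.1
```

View pics/w5z.png

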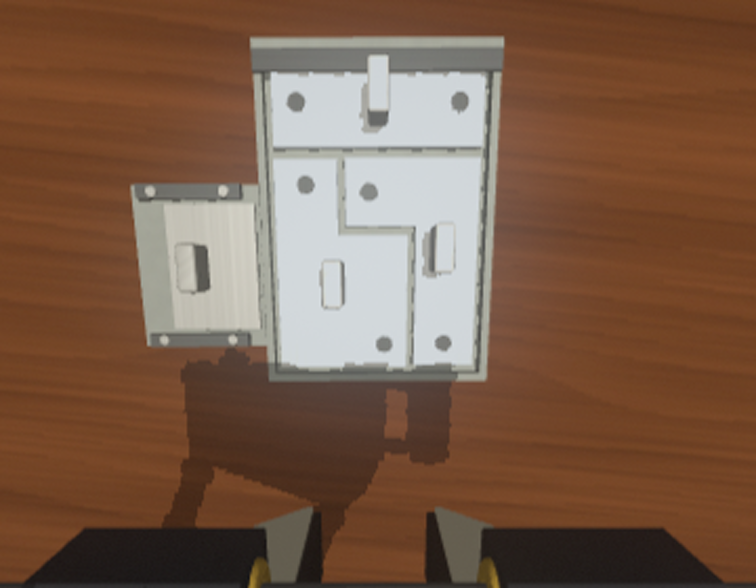

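All three plates lie interlocked and flat in the tray, with even gaps. The keeper tab's top face is around (187,267), still near withdrawn.

```bash
python3 - <<'E'
from h import *
import pickle; c=pickle.load(open("w5.pkl","rb"))
f=lambda p: (np.array(p,float)+.5)/2.1-.5+[100,0]
for p in [(177,267),(196,267),(187,244),(187,291)]: print((RT.T@(ray(c,f(p),52)[0]-T0)).round(1))
tg(-27.5,116,100)
E
```

```text
[-27.4 119.1]
[-27.4 107.8]
[-14.4 112. ]
[-41.2 114.3]
go x 0.0744 y -0.1141 z 0.1935 twist -0.03 | t 26.1
```

>>> play_rows --commands '[{"x": 0.01, "y": -0.02, "z": 0.015, "twist": 0}, {"x": 0.025, "y": -0.045, "z": 0.04, "twist": 0}, {"x": 0.042, "y": -0.07, "z": 0.075, "twist": 0}, {"x": 0.058, "y": -0.092, "z": 0.11, "twist": 0}, {"x": 0.07, "y": -0.107, "z": 0.145, "twist": 0}, {"x": 0.0745, "y": -0.1115, "z": 0.175, "twist": 0}, {"x": 0.0745, "y": -0.1115, "z": 0.193, "twist": 0}, {"x": 0.0745, "y": -0.1115, "z": 0.193, "twist": 0}]' --jaw 0.5

```text
time: 26.95
tool_pos: [509.8, 73.6, 97.3]
tcp_rot: [-3.141, 0.009, 0.098]
contact_force: [-0.1, -0.7, 0.3]
grip_width: 45.9
finger_force: 0.0
```

```bash
python3 -c "
from h import *
tp();tg(-27.5,113.5,51)"
```

```text
tray-frame TCP [-29.47 114.  ] 97.3 yaw 0.04 [-0.1 -0.7  0.3] 45.863003096226905
go x 0.0024 y 0.0005 z 0.0463 twist 0.04 | t 26.9
```

>>> play_rows --commands '[{"x": 0.001, "y": 0, "z": 0.01, "twist": 0}, {"x": 0.001, "y": 0, "z": 0.022, "twist": 0}, {"x": 0.001, "y": 0, "z": 0.034, "twist": 0}, {"x": 0.001, "y": 0, "z": 0.042, "twist": 0}, {"x": 0.001, "y": 0, "z": 0.047, "twist": 0}, {"x": 0.001, "y": 0, "z": 0.048, "twist": 0}, {"x": 0.001, "y": 0, "z": 0.048, "twist": 0}, {"x": 0.001, "y": 0, "z": 0.048, "twist": 0}]'

```text
time: 27.75
tool_pos: [513.7, 73.1, 54.0]
tcp_rot: [3.141, -0.001, 0.097]
contact_force: [0.2, 0.1, -0.8]
grip_width: 45.9
finger_force: 0.0
```

>>> play_rows --commands '[{"x": 0, "y": 0, "z": 0, "twist": 0}, {"x": 0, "y": 0, "z": 0, "twist": 0}, {"x": 0, "y": 0, "z": 0, "twist": 0}, {"x": 0, "y": 0, "z": 0, "twist": 0}, {"x": 0, "y": 0, "z": 0, "twist": 0}, {"x": 0, "y": 0, "z": 0, "twist": 0}, {"x": 0, "y": 0, "z": 0, "twist": 0}, {"x": 0, "y": 0, "z": 0, "twist": 0}]' --jaw 1

```text
time: 28.55
tool_pos: [513.4, 73.1, 53.6]
tcp_rot: [3.141, -0.0, 0.098]
contact_force: [-0.5, 0.5, 1.9]
grip_width: 11.9
finger_force: 30.0
```

```bash
python3 -c "
from h import *
tp();tg(-27.5,90,51)"
```

```text
tray-frame TCP [-25.94 113.15] 53.6 yaw -0.01 [-0.5  0.5  1.9] 11.88009328863301
go x -0.0016 y 0.0232 z 0.0026 twist -0.01 | t 28.6
```

>>> play_rows --commands '[{"x": 0, "y": 0.003, "z": 0, "twist": 0}, {"x": 0, "y": 0.006, "z": 0, "twist": 0}, {"x": 0, "y": 0.01, "z": 0, "twist": 0}, {"x": 0, "y": 0.014, "z": 0, "twist": 0}, {"x": 0, "y": 0.018, "z": 0, "twist": 0}, {"x": 0, "y": 0.021, "z": 0, "twist": 0}, {"x": 0, "y": 0.022, "z": 0, "twist": 0}, {"x": 0, "y": 0.0225, "z": 0, "twist": 0}]'

```text
time: 29.35
tool_pos: [515.7, 50.5, 53.6]
tcp_rot: [3.141, -0.0, 0.097]
contact_force: [0.9, 1.7, 1.2]
grip_width: 11.7
finger_force: 30.0
```

>>> play_rows --commands '[{"x": 0, "y": 0.0005, "z": 0, "twist": 0}, {"x": 0, "y": 0.001, "z": 0, "twist": 0}, {"x": 0, "y": 0.0015, "z": 0, "twist": 0}, {"x": 0, "y": 0.0015, "z": 0, "twist": 0}, {"x": 0, "y": 0.0015, "z": 0, "twist": 0}, {"x": 0, "y": 0.0015, "z": 0, "twist": 0}, {"x": 0, "y": 0.0015, "z": 0, "twist": 0}, {"x": 0, "y": 0.0015, "z": 0, "twist": 0}]'

```text
time: 30.15
tool_pos: [515.8, 49.3, 53.6]
tcp_rot: [3.142, -0.0, 0.098]
contact_force: [1.1, 2.8, 2.2]
grip_width: 11.8
finger_force: 30.0
```

```bash
python3 -c "
from h import *
tp()"
```

```text
tray-frame TCP [-25.87  89.25] 53.6 yaw -0.01 [1.1 2.8 2.2] 11.831486559085537
```

>>> play_rows --commands '[{"x": 0, "y": 0.0005, "z": 0, "twist": 0}, {"x": 0, "y": 0.001, "z": 0, "twist": 0}, {"x": 0, "y": 0.0015, "z": 0, "twist": 0}, {"x": 0, "y": 0.002, "z": 0, "twist": 0}, {"x": 0, "y": 0.002, "z": 0, "twist": 0}, {"x": 0, "y": 0.002, "z": 0, "twist": 0}, {"x": 0, "y": 0.002, "z": 0, "twist": 0}, {"x": 0, "y": 0.002, "z": 0, "twist": 0}]'

```text
time: 30.95
tool_pos: [515.8, 49.1, 53.6]
tcp_rot: [-3.139, -0.0, 0.097]
contact_force: [0.3, 13.5, 3.8]
grip_width: 11.8
finger_force: 30.0
```

```bash
python3 -c "
from h import *
tp()"
```

```text
tray-frame TCP [-25.91  89.05] 53.6 yaw -0.03 [ 0.3 13.5  3.8] 11.849989831918693
```

The force rose to 13.5 N with no further movement, so the keeper is at its stop. I'll back off the load, release and lift.

>>> play_rows --commands '[{"x": 0, "y": -0.0015, "z": 0, "twist": 0}, {"x": 0, "y": -0.0015, "z": 0, "twist": 0}, {"x": 0, "y": -0.0015, "z": 0, "twist": 0}, {"x": 0, "y": -0.0015, "z": 0, "twist": 0}, {"x": 0, "y": -0.0015, "z": 0, "twist": 0}, {"x": 0, "y": -0.0015, "z": 0, "twist": 0}, {"x": 0, "y": -0.0015, "z": 0, "twist": 0}, {"x": 0, "y": -0.0015, "z": 0, "twist": 0}]' --jaw 0.68

```text
time: 31.75
tool_pos: [515.8, 48.7, 53.6]
tcp_rot: [3.141, -0.0, 0.097]
contact_force: [-1.0, 0.5, -0.5]
grip_width: 29.3
finger_force: 0.0
```

>>> play_rows --commands '[{"x": 0, "y": 0, "z": -0.005, "twist": 0}, {"x": 0, "y": 0, "z": -0.02, "twist": 0}, {"x": -0.01, "y": 0, "z": -0.05, "twist": 0}, {"x": -0.025, "y": 0.02, "z": -0.09, "twist": 0}, {"x": -0.045, "y": 0.045, "z": -0.13, "twist": 0}, {"x": -0.06, "y": 0.07, "z": -0.17, "twist": 0}, {"x": -0.073, "y": 0.085, "z": -0.21, "twist": 0}, {"x": -0.075, "y": 0.087, "z": -0.24, "twist": 0}]'

```text
time: 32.55
tool_pos: [448.8, -46.7, 296.8]
tcp_rot: [3.14, -0.003, 0.095]
contact_force: [-0.3, 1.1, -0.2]
grip_width: 29.1
finger_force: 0.0
```

```bash
python3 - <<'E'
from h import *
tp()
c=cam("wrist")
cv2.imwrite("pics/w6z.png",cv2.resize(c["pixels"][0:280,100:460],None,fx=2.1,fy=2.1,interpolation=cv2.INTER_CUBIC)[:,:,::-1])
E
```

```text
tray-frame TCP [-102.01    0.21] 296.8 yaw -0.14 [-0.3  1.1 -0.2] 29.135577934797194
```

View pics/w6z.png

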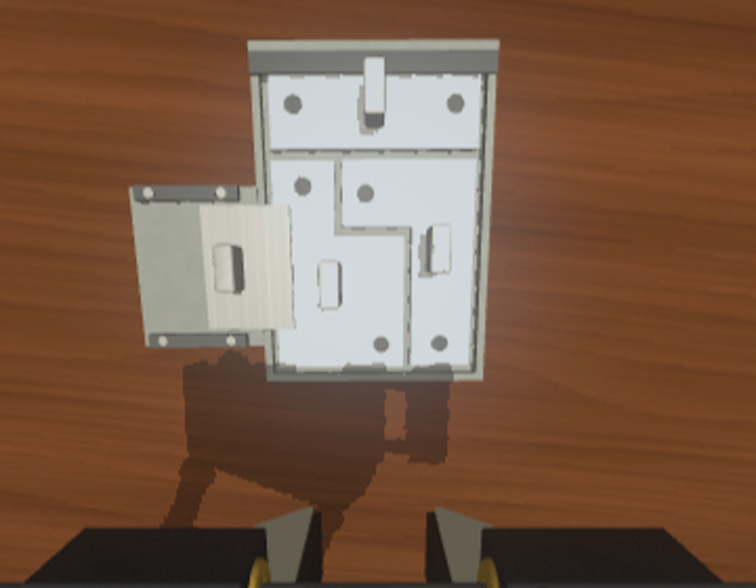

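The plates are flat and interlocked, and the keeper blade lies over their edge, with the blade's edge at crop x≈292. I'll hand in.

```bash
python3 -c "
from plant import bot
print(bot.close_job())"
```

```text
the job is handed in; nothing more can be done
None
```

The job is handed in at about 33 s of the 72 s limit (no verdict was returned): the straight plate is home under the lip, the L and stepped plates lie interlocked and flat, and the keeper is pushed to its stop.

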